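# Build up the membrane filter holder on the suction flask

### The job

Build up the filter holder on the suction flask with the side arm, one part at a time from the bottom: seat the holder base fully home in the flask's mouth, lay the perforated support disc flat in the base's recess, stand the funnel cylinder over the disc down on the base's rim, and close it with the lid. Set each part down rather than letting it fall, and finish with the whole tower upright and let go. Leave the suction flask standing where it is and do not disturb the other glassware, the dish or the tube rack.

Things in the scene. Friction and masses are not known exactly. Their poses are not given: they have to be found in the camera images.
- flask: Heavy clear glass suction flask, loose, about 0.5 kg: cone 95 mm wide at the foot, 140 mm tall; straight open neck 46 mm outside, 38 mm bore, 36 mm long; a hose spout (side arm, 11 mm thick, reaching 58 mm from the axis) leaves the neck 117 mm up along local +x. Origin: centre of the underside, z up the axis; rim of the mouth at z = 140 mm.
- base: Holder base standing on its stopper: dark rubber stopper 35 mm wide (29 at the foot), 26 mm long; rubber collar 48 mm wide, z 26-32; steel head 58 mm wide, z 32-45.5, its top recessed 51 mm wide, 3.5 mm deep (floor z 42). Grip the head. Seated: stopper in the flask's neck, collar on its rim, origin 114 mm above the flask's. 0.22 kg. Origin: underside centre, z up.
- disc: Steel support disc lying flat, 47 mm wide, 12 mm thick, edges chamfered 3 mm (straight side z = 3 to 9 mm), dark holes in its top. In the base's recess its origin is 42 mm above the base's and it stands 8.5 mm above the base's rim. 0.09 kg. Origin: underside centre, z up.
- funnel: Steel funnel cylinder standing upright: plain tube open at both ends, 60 mm outside, 51 mm bore, 70 mm tall, thin lip (65 mm wide, 5 mm high) round its foot. Stands on the base's rim, around the disc, origin 45.5 mm above the base's. Grip across the outside near the top. 0.24 kg. Origin: centre of the bottom end, z up.
- lid: Steel lid 62 mm wide, right way up, resting on its plug: plug 46 mm wide (40 at its foot), 6 mm high; plate z = 6 to 11 mm; black knob 16 mm wide, z = 14 to 32 mm, to grip. The plug goes into the funnel's top and the plate rests on its rim: origin 64 mm above the funnel's. 0.11 kg. Origin: centre of the plug's underside, z up.
- erlenmeyer: Bystander: stoppered conical glass flask without a side arm, 82 mm wide, 135 mm tall with its stopper, loose. Origin: centre of the underside.
- beaker: Bystander: small glass beaker, 56 mm wide, 65 mm tall, loose. Origin: centre of the underside.
- petri: Bystander: covered glass dish with a layer of tan agar, 55 mm wide, 15 mm tall, loose. Origin: centre of the underside.
- reagent: Bystander: amber glass bottle with a black cap, 60 mm wide, 125 mm tall, loose. Origin: centre of the underside.
- rack: Bystander: white rack with capped test tubes, 60 mm by 130 mm (long along its y), 95 mm tall, loose. Origin: centre of the underside.
Things that resemble listed ones, but are neither listed nor needed, are in the scene too. What is shaped like the lid but yellow is not meant.

How it is judged:
By the outcome, as a careful person would: the job done as asked, in the order asked, and still so for the second after the job is handed in, with the robot touching nothing.
It also fails if it takes over 115 s, if anything falls off the work surface, if the arm or the gripper's body presses on something with over 40 N, if the wrist force passes 120 N, or if a joint passes its speed limit or range.

### The arm

A 6-joint arm with a two-finger parallel gripper is mounted at the origin on the work surface. World frame = base frame: x ahead of the robot, y to its left, z up, the work surface at z = 0. Lengths are in m, angles in degrees, forces in N, time in s.
With the tool pointing down it reaches from about 0.325 to 0.85 m from the base axis. Payload 15.5 kg.
Tool frame: the origin (TCP) lies at the very end of the fingers, on their centre line; the grasp point (between the pads) lies arm.grip_depth behind it (arm.grip_depth is the distance from the TCP to the grasp point, in m); z points along the fingers, y is the line along which they close (so a half turn about z gives the same grasp; the last joint's range is limited). The gripper opens to 91 mm and grips with 3 to 60 N. Pads are 32 mm wide; open, the fingers measure 118 mm over their backs; the gripper's body (76 mm by 178 mm) begins 60 mm behind the grasp point.
Start: joints at [61.622, 28.281, 77.091, -0, 74.628, -5.472], TCP at [0.243, 0.576, 0.214] pointing down, gripper open.
Joint ranges: [-166.48, 166.48], [-47.26, 123.95], [12.59, 153.08], [-70.14, 250.14], [6.76, 159.57], [-176.63, 176.63]. Speed limits (degrees/s): [108.29, 108.29, 147.25, 172.46, 172.46, 172.46].

### API

Orientations are given as a 3x3 rotation matrix whose columns are the frame's x, y, z axes.
In Python, from rig import arm gives the robot as it stands. Calls block until the motion is done:
- arm.move_to(position, orientation): joint-space move of the TCP to a pose.
- arm.move_l(position, orientation=None, feed=0.15): straight line of the TCP; orientation=None keeps the orientation; feed is the mean speed in m/s.
- arm.move_joints(angles): joint-space move.
- arm.grip(opening): finger opening in m; the grip force is fixed at half the most; returns when the fingers have stopped.
- arm.sleep(seconds).
- arm.solve_ik(position, orientation): joint angles nearest the present ones, or None.
- arm.snapshot(name): name is "side" or "top" or "wrist"; returns the picture (384x512x3 uint8, red, green, blue); there is no depth.
- arm.get_calibration(name): a dict with "intrinsics" (3x3 intrinsics, pixels), "k1" (the pictures are not rectified: a ray, as slopes to the right and down, at radius r is drawn at 1 + k1 r^2 times it, then the intrinsics apply), "cam_to_world" (4x4, takes a point from camera to world coordinates). Camera axes: x right, y down, z forward; pixel columns grow to the right and rows downward; lengths in m; the calibration is good to about 2 mm. A picture is of the moment at which its call begins: read the wrist's pose just before it. get_calibration takes no time and is no camera call; for the wrist camera it gives the pose at the moment of the call.
A pose or a line that the arm cannot do raises arm.Unreachable and nothing moves.
- arm.sign_off(): hands the job in; it is judged then, once.
Readings, each from a call of its own:
- arm.current_t(): time.
- arm.current_joint_positions(): joint angles.
- arm.current_dq(): joint speeds.
- arm.current_tau(): joint torques, N m.
- arm.current_ee_pos(): TCP position.
- arm.current_tool_rot(): TCP orientation.
- arm.current_force(): force on the tool from outside, world axes, zero at the start.
- arm.current_torque(): the same for the moment, N m.
- arm.current_width(): finger opening in m.
- arm.current_grasp_force(): force on a finger pad.
Only numpy, scipy, OpenCV 4.12 (cv2) and the standard library are available. Lean on these libraries where they do the work, as an engineer would, in place of code of your own. Each camera call takes 0.05 s, during which the arm holds its last target. There are 200 camera calls.

## Working session

There is one attempt and no reset: what is moved stays moved. The work goes in short steps, each a Python script; the robot and the scene stay as the last script left them, time stands still between calls to the robot, and variables do not carry over. Pictures are saved under pics/ and viewed, at most 17 in all, crops included, and the job is handed in when it is done.

```bash
mkdir -p pics; ls; cat > h.py <<'E'
import numpy as np, cv2
from rig import arm
def save(n,f):
    im=arm.snapshot(n); cv2.imwrite('pics/'+f,im[:,:,::-1]); return im
def ray(c,u,v):
    K=np.array(c['intrinsics'],float);T=np.array(c['cam_to_world'],float)
    d=np.array([(u-K[0,2])/K[0,0],(v-K[1,2])/K[1,1]]);s=d.copy()
    for _ in range(30): s=d/(1+c['k1']*(s@s))
    return T[:3,3],T[:3,:3]@np.array([s[0],s[1],1.])
def onz(c,u,v,z):
    o,r=ray(c,u,v); return (o+r*(z-o[2])/r[2])
def proj(c,P):
    K=np.array(c['intrinsics'],float);T=np.array(c['cam_to_world'],float)
    p=T[:3,:3].T@(np.array(P,float)-T[:3,3]); s=p[:2]/p[2]; s=s*(1+c['k1']*(s@s))
    return np.array([K[0,0]*s[0]+K[0,2],K[1,1]*s[1]+K[1,2]])
E
python3 - <<'E'
from h import *
np.set_printoptions(precision=4,suppress=True)
for n in('top','side','wrist'):
    save(n,n+'0.png'); c=arm.get_calibration(n); print(n,c)
print(arm.grip_depth,arm.current_tool_rot())
E
```

```text
pics
top {'intrinsics': array([[491.0256,   0.    , 246.5012],
       [  0.    , 491.0256, 188.7281],
       [  0.    ,   0.    ,   1.    ]]), 'k1': 0.019472645481059342, 'cam_to_world': array([[-0.0049, -0.9907,  0.1358,  0.2878],
       [-0.9999,  0.0066,  0.0118,  0.002 ],
       [-0.0126, -0.1357, -0.9907,  1.3979],
       [ 0.    ,  0.    ,  0.    ,  1.    ]])}
side {'intrinsics': array([[359.8468,   0.    , 256.7174],
       [  0.    , 359.8468, 196.4488],
       [  0.    ,   0.    ,   1.    ]]), 'k1': -0.10867707841058127, 'cam_to_world': array([[ 0.9704, -0.1407,  0.1961,  0.2972],
       [-0.241 , -0.5198,  0.8196, -0.7499],
       [-0.0134, -0.8426, -0.5383,  0.5444],
       [ 0.    ,  0.    ,  0.    ,  1.    ]])}
wrist {'intrinsics': array([[265.5065,   0.    , 253.2932],
       [  0.    , 265.5065, 186.4234],
       [  0.    ,   0.    ,   1.    ]]), 'k1': -0.0250994362602446, 'cam_to_world': array([[ 0.3884,  0.8945,  0.2211,  0.1823],
       [ 0.9215, -0.3771, -0.0933,  0.6012],
       [-0.0001,  0.24  , -0.9708,  0.3846],
       [ 0.    ,  0.    ,  0.    ,  1.    ]])}
0.0188 [[-0.9211  0.3892 -0.0004]
 [ 0.3892  0.9211 -0.0008]
 [ 0.0001 -0.0009 -1.    ]]
```

View pics/top0.png

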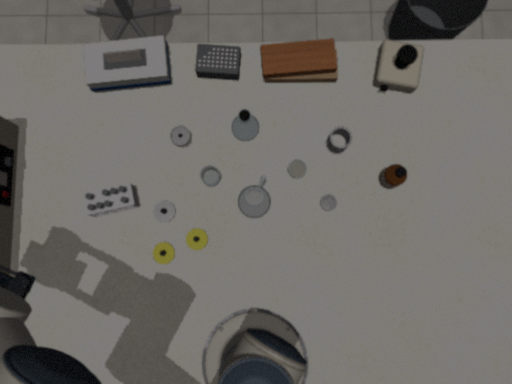

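View pics/side0.png

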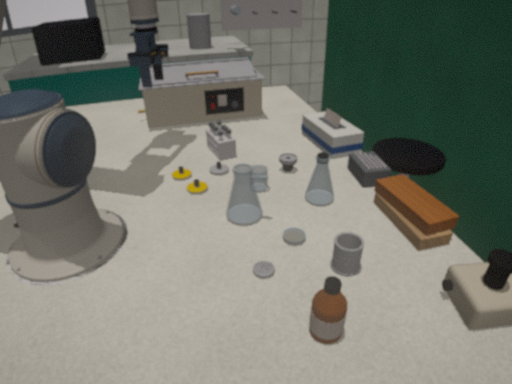

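The top view shows: base at (181,136), erlenmeyer (245,125), funnel (339,140), petri (297,169), disc (328,203), beaker (211,176), and reagent bottle (397,175). It also shows the flask at (254,200) with its side arm towards (263,180), the grey lid at (165,211), two yellow lid decoys, and the rack at (110,200). The side view agrees. Next I'll get coarse positions and a closer wrist view.

```bash
cat >> h.py <<'E'
def R(phi):
    p=np.radians(phi); y=np.array([np.cos(p),np.sin(p),0]); z=np.array([0,0,-1.]); return np.column_stack([np.cross(y,z),y,z])
E
python3 - <<'E'
from h import *
np.set_printoptions(precision=3,suppress=True)
c=arm.get_calibration('top')
for n,u,v,z in [('base',181,136,.045),('erl',245,128,.0),('funnel',339,140,.07),('petri',297,169,.015),('disc',328,203,.012),('beaker',211,176,.06),('flask',254,202,0),('lid',165,211,.011),('rack',110,200,.05),('reag',397,175,.06),('y1',197,239,.01),('y2',164,253,.01)]: print(n,onz(c,u,v,z))
for phi in(90,-90): 
  for p in([.45,.1,.33],[.45,-.1,.33]): print(phi,p,arm.solve_ik(p,R(phi)))
E
```

```text
base [0.625 0.203 0.045]
erl [0.658 0.022 0.   ]
funnel [ 0.604 -0.238  0.07 ]
petri [ 0.533 -0.126  0.015]
disc [ 0.435 -0.212  0.012]
beaker [0.507 0.116 0.06 ]
flask [ 0.441 -0.003  0.   ]
lid [0.416 0.25  0.011]
rack [0.443 0.396 0.05 ]
reag [ 0.506 -0.395  0.06 ]
y1 [0.336 0.159 0.01 ]
y2 [0.297 0.251 0.01 ]
90 [0.45, 0.1, 0.33] [  5.1     8.67   88.338  -0.     82.992 -84.9  ]
90 [0.45, -0.1, 0.33] [ -19.957    8.67    88.338   -0.      82.992 -109.957]
-90 [0.45, 0.1, 0.33] [ 5.1    8.67  88.338 -0.    82.992 95.1  ]
-90 [0.45, -0.1, 0.33] [-19.957   8.67   88.338  -0.     82.992  70.043]
```

```bash
python3 - <<'E'
from h import *
import json
print(arm.current_t())
C={}
for n,p in(('wl',[.5,.14,.28]),('wr',[.5,-.15,.28])):
    arm.move_to(p,R(90)); c=arm.get_calibration('wrist'); im=save('wrist',n+'.png')
    C[n]={k:np.array(v).tolist() for k,v in c.items()}
    cv2.imwrite('pics/'+n+'_big.png',cv2.resize(im[:,:,::-1],(800,600),interpolation=cv2.INTER_CUBIC))
json.dump(C,open('C.json','w')); print(arm.current_t())
E
```

```text
0.15
3.2167
```

View pics/wl_big.png

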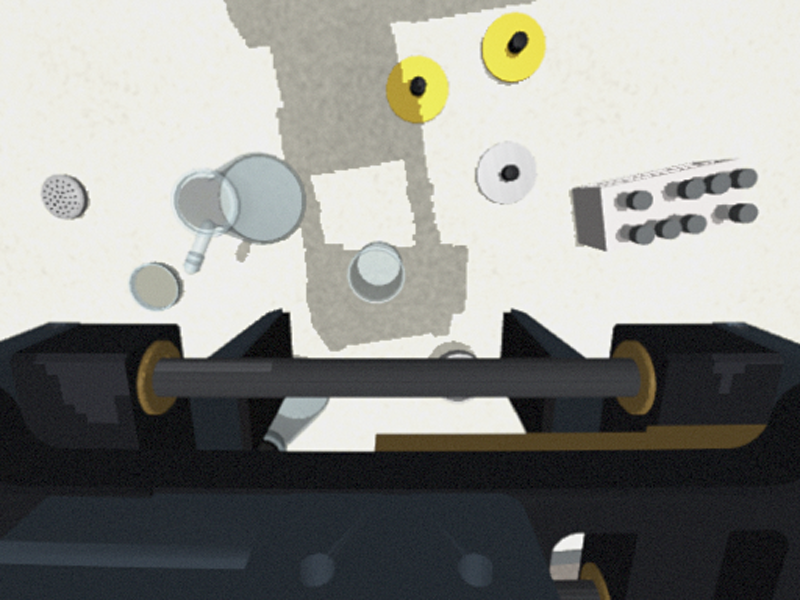

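View pics/wr_big.png

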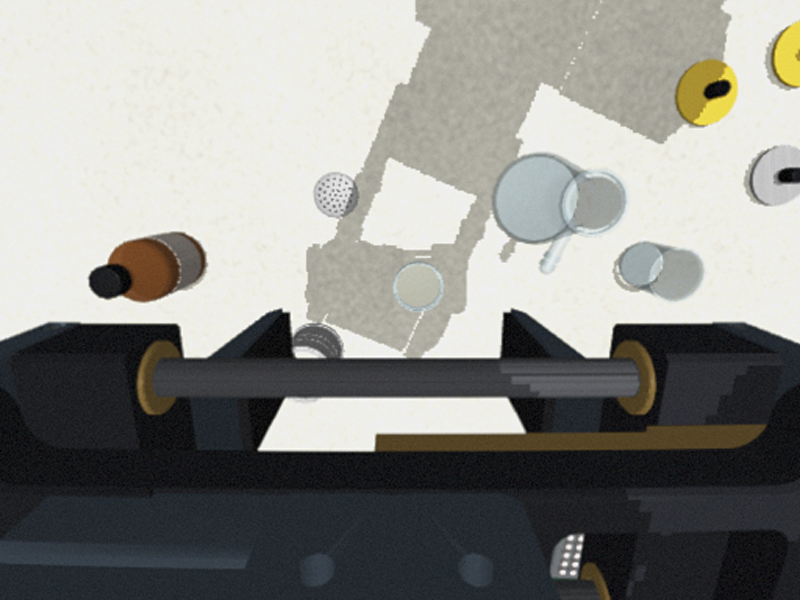

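Both wrist views are clear. In wl (800 px scale), the disc is at (64,197), flask mouth (207,202), petri (156,286), beaker (376,272) and lid (506,173). In wr, the disc is at (336,194) and flask mouth (594,202). The base and funnel are hidden behind the gripper, so I'll flip the wrist to see them.

```bash
python3 - <<'E'
from h import *
import json
C=json.load(open('C.json'))
for n,p in(('vr',[.48,-.19,.28]),('vl',[.50,.15,.28])):
    arm.move_to(p,R(-90)); c=arm.get_calibration('wrist'); im=save('wrist',n+'.png')
    C[n]={k:np.array(v).tolist() for k,v in c.items()}
json.dump(C,open('C.json','w')); print(arm.current_t())
a=cv2.imread('pics/vr.png')[:230];b=cv2.imread('pics/vl.png')[:230]
cv2.imwrite('pics/v.png',cv2.resize(np.vstack([a,b]),(660,593),interpolation=cv2.INTER_CUBIC))
E
```

```text
7.2833
```

View pics/v.png

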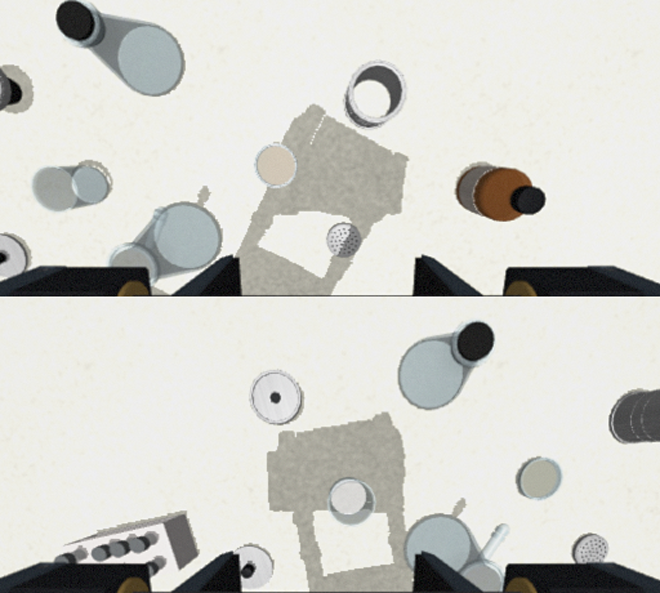

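The upper half (vr) shows the funnel rim at about (378,90), petri (276,165) and disc (344,240) on the 660 px scale. The lower half (vl) shows the base at about (276,398) with its drain hole in the centre. Next I'll refine these with circle fits.

```bash
cat > det.py <<'E'
from h import *
import json
def circ(img,c,u,v,z,rad,S=4,win=None):
    """Hough circle near (u,v); rad in m at height z; returns best few (center world, radius m)"""
    p=onz(c,u,v,z); q=proj(c,p+[0,rad,0]); q2=proj(c,p+[rad,0,0]); r=(np.hypot(*(q-[u,v]))+np.hypot(*(q2-[u,v])))/2
    w=int(r*1.7)+4; u0,v0=max(0,int(u)-w),max(0,int(v)-w); g=cv2.cvtColor(img,cv2.COLOR_BGR2GRAY)[v0:int(v)+w,u0:int(u)+w]
    g=cv2.GaussianBlur(cv2.resize(g,None,fx=S,fy=S,interpolation=cv2.INTER_CUBIC),(0,0),S*.6)
    h=cv2.HoughCircles(g,cv2.HOUGH_GRADIENT_ALT,1.5,3,param1=80,param2=.3,minRadius=int(S*r*.88),maxRadius=int(S*r*1.12))
    if h is None: return None,r
    out=[]
    for x,y,rr in h.reshape(-1,h.shape[-1])[:3,:3]:
        uu,vv=(x+.5)/S-.5+u0,(y+.5)/S-.5+v0; out.append((np.round([uu,vv],1),np.round(onz(c,uu,vv,z),4),round(rr/S/r*rad*1e3,1)))
    return out,r
E
python3 - <<'E'
from det import *
C=json.load(open('C.json')); k=1.5625; s=1.289
I={n:cv2.imread(f'pics/{n}.png') for n in C}
for lab,n,u,v,z,r in [('mouth','wl',207/k,202/k,.14,.023),('mouth','wr',594/k,202/k,.14,.023),('foot','wl',262/k,198/k,.0,.0475),('foot','wr',538/k,197/k,0,.0475),('foot','vr',187/s,237/s,0,.0475),
 ('disc','wl',64/k,197/k,.009,.0235),('disc','wr',336/k,194/k,.009,.0235),('disc','vr',344/s,240/s,.009,.0235),
 ('lid','wl',506/k,173/k,.011,.031),('lid','wr',780/k,175/k,.011,.031),
 ('base','vl',276/s,102/s,.0455,.029),('basehole','vl',276/s,102/s,.042,.005),('funnel','vr',378/s,90/s,.07,.030)]:
    print(lab,n,*circ(I[n],C[n],u,v,z,r))
E
```

```text
mouth wl [(array([131.4, 129.1], dtype=float32), array([ 4.428e-01, -2.000e-04,  1.400e-01]), np.float64(23.0))] 19.960359255303814
mouth wr [(array([379. , 130.2], dtype=float32), array([ 0.444 , -0.0041,  0.14  ]), np.float64(23.3)), (array([375.6, 129.9], dtype=float32), array([ 0.4436, -0.0081,  0.14  ]), np.float64(21.7))] 19.866201241723072
foot wl [(array([164.5, 127.2], dtype=float32), array([ 0.444 , -0.0074,  0.    ]), np.float64(48.9)), (array([167.9, 128.4], dtype=float32), array([ 0.4459, -0.0019,  0.    ]), np.float64(47.5)), (array([166.4, 127.2], dtype=float32), array([ 0.444 , -0.0043,  0.    ]), np.float64(44.1))] 28.521215442274638
foot wr [(array([341.9, 128.4], dtype=float32), array([ 0.4458, -0.0015,  0.    ]), np.float64(46.7))] 28.426918919742867
foot vr [(array([144.4, 182. ], dtype=float32), array([4.449e-01, 3.000e-04, 0.000e+00]), np.float64(46.1)), (array([141., 185.], dtype=float32), array([ 0.4395,  0.0068, -0.    ]), np.float64(48.8)), (array([142.9, 184.6], dtype=float32), array([0.4402, 0.0034, 0.    ]), np.float64(45.4))] 26.96407534389158
disc wl [
[... 541 characters left out ...]
(31.4))] 19.511711304037668
lid wr [(array([496.2, 112.6], dtype=float32), array([0.4181, 0.2482, 0.011 ]), np.float64(30.1))] 18.799539140092314
base vl [(array([215.9,  79.4], dtype=float32), array([0.6271, 0.2025, 0.0455]), np.float64(28.3)), (array([217.8,  74.9], dtype=float32), array([0.6332, 0.1997, 0.0455]), np.float64(30.5))] 20.92208447435707
basehole vl None 3.554113674331539
funnel vr [(array([293.1,  71.8], dtype=float32), array([ 0.613 , -0.2436,  0.07  ]), np.float64(30.3)), (array([290.5,  68. ], dtype=float32), array([ 0.6177, -0.2399,  0.07  ]), np.float64(28.6)), (array([288.6,  74. ], dtype=float32), array([ 0.6102, -0.2376,  0.07  ]), np.float64(30.0))] 23.31614274659713
```

```bash
cat >> det.py <<'E'
def look(name,p,phi,tgt,z,rad):
    arm.move_to(p,R(phi)); c=arm.get_calibration('wrist'); im=save('wrist',name+'.png')[:,:,::-1]
    u,v=proj(c,[tgt[0],tgt[1],z]); print(name,np.round([u,v],1),*circ(np.ascontiguousarray(im),c,u,v,z,rad))
    return im,c
E
python3 - <<'E'
from det import *
im1,c=look('mouth',[.385,0,.27],-90,[.443,-.002],.14,.023)
im2,c=look('base1',[.57,.2025,.15],-90,[.627,.2025],.0455,.029)
print(arm.current_t())
cv2.imwrite('pics/mb.png',cv2.resize(np.vstack([im1[:230],im2[:230]]),(660,593),interpolation=cv2.INTER_CUBIC))
E
```

```text
mouth [254.4 131.2] [(array([253.6, 131.4], dtype=float32), array([ 0.4428, -0.0011,  0.14  ]), np.float64(23.0)), (array([260. , 129.5], dtype=float32), array([ 0.4448, -0.0082,  0.14  ]), np.float64(23.3)), (array([248.8, 131.4], dtype=float32), array([0.4428, 0.0043, 0.14  ]), np.float64(23.1))] 21.02748599326405
base1 [252.3 132.2] [(array([249.2, 128.5], dtype=float32), array([0.6307, 0.2056, 0.0455]), np.float64(27.9)), (array([242.9, 127. ], dtype=float32), array([0.6322, 0.2121, 0.0455]), np.float64(28.6)), (array([254.9, 127.4], dtype=float32), array([0.6318, 0.1999, 0.0455]), np.float64(30.5))] 28.989819801566398
9.3167
```

View pics/mb.png

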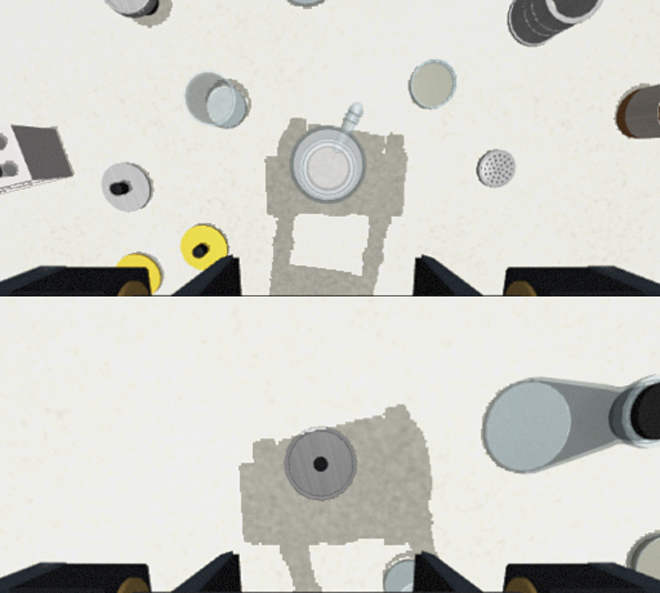

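The mouth ring is at (328,168) and the base at (320,464), with the dark drain hole at its centre (660 px scale). I'll take the base centre from the hole centroid, then grasp it.

```bash
cat >> det.py <<'E'
def dark(im,c,u,v,z,w=14,th=60):
    g=im[int(v)-w:int(v)+w,int(u)-w:int(u)+w].max(2)<th; y,x=np.nonzero(g); x=x.mean()+int(u)-w;y=y.mean()+int(v)-w
    return onz(c,x,y,z),g.sum()
def st(s=''): print(s,'t',round(arm.current_t(),2),'w',round(arm.current_width(),4),'gf',np.round(arm.current_grasp_force(),1),'F',np.round(arm.current_force(),1),'p',np.round(arm.current_ee_pos(),4))
E
python3 - <<'E'
from det import *
c=arm.get_calibration('wrist'); im=cv2.imread('pics/base1.png')
p,n=dark(im,c,248.6,130,.042); print(p,n)
assert abs(p[0]-.630)<.004 and abs(p[1]-.205)<.004
p=(p+np.array([.6305,.2056,0]))/2
arm.move_to([p[0],p[1],.10],R(-90)); arm.move_l([p[0],p[1],.0205],feed=.12); st('pre')
arm.grip(.05); st('grip'); arm.move_l([p[0],p[1],.21],feed=.2); st('lift')
save('side','side1.png')
E
```

```text
[0.62955794 0.20632745 0.042     ] 86
pre t 10.53 w 0.0912 gf 0.0 F [0.3 0.1 0. ] p [0.6305 0.2061 0.0214]
grip t 11.15 w 0.0575 gf 30.0 F [0.3 0.7 2.8] p [0.6302 0.2061 0.0206]
lift t 12.25 w 0.0571 gf 30.0 F [-0.2  0.6 -2.1] p [0.6293 0.2058 0.2087]
```

```bash
cat >> det.py <<'E'
def down(x,y,z0,z1,step=.004,lim=8,feed=.04):
    """steps down to z1; stops on upward force rise > lim"""
    arm.sleep(.2); f0=arm.current_force()[2]; z=z0
    while z>z1+1e-6:
        z=max(z-step,z1); arm.move_l([x,y,z],feed=feed); f=arm.current_force()
        if f[2]-f0>lim: print('contact z',z,np.round(f,1)); break
    return z
E
python3 - <<'E'
from det import *
x,y=.443,-.0015
arm.move_l([x,y,.20],feed=.25); arm.move_l([x,y,.168],feed=.1); st('above')
z=down(x,y,.168,.1345,lim=8); st('down')
save('side','side2.png'); im=save('wrist','w2.png')
a=cv2.imread('pics/side2.png')[100:260,150:350]; b=cv2.imread('pics/w2.png')[60:260,100:400]
cv2.imwrite('pics/s2.png',np.vstack([cv2.resize(a,(500,300),interpolation=cv2.INTER_CUBIC),cv2.resize(b,(500,300))]))
E
```

```text
above t 14.03 w 0.0572 gf 30.0 F [ 1.3 -0.3 -1.6] p [ 0.4432 -0.0012  0.168 ]
down t 16.48 w 0.0574 gf 30.0 F [-1.5  0.8  3.3] p [ 0.4432 -0.0015  0.1347]
```

View pics/s2.png

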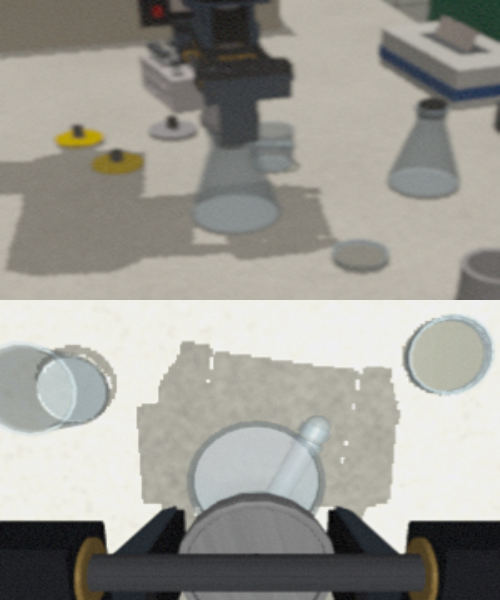

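The base sits in the neck (head over the flask mouth, flask upright, spout visible), with about 5 N of contact at the expected height. I'll nudge it home, release, and look again.

```bash
python3 - <<'E'
from det import *
x,y=.443,-.0015
for z in(.1338,.133):
    arm.move_l([x,y,z],feed=.03); st('push')
    if arm.current_force()[2]>12: break
arm.grip(.075); st('rel'); arm.move_l([x,y,.20],feed=.15)
im,c=look('seat',[.385,0,.27],-90,[.443,-.0015],.1595,.029); 
print(dark(im,c,*proj(c,[.443,-.0015,.156]),.156)); print(c['cam_to_world'][:3,3])
st()
save('side','side3.png')
a=cv2.imread('pics/side3.png')[100:260,150:350]; b=im[60:260,100:400]
cv2.imwrite('pics/s3.png',np.vstack([cv2.resize(a,(500,300),interpolation=cv2.INTER_CUBIC),cv2.resize(b,(500,300))]))
E
```

```text
push t 16.83 w 0.057 gf 30.0 F [-3.2  1.  15.3] p [ 0.4433 -0.0015  0.1343]
rel t 17.32 w 0.0747 gf 0.0 F [-0.9  1.1  0.6] p [ 0.443  -0.0015  0.1337]
seat [254.4 130.9] [(array([252.2, 127.9], dtype=float32), array([0.4461, 0.0007, 0.1595]), np.float64(29.3)), (array([251.9, 135.4], dtype=float32), array([0.4385, 0.0011, 0.1595]), np.float64(29.5)), (array([259.8, 133.9], dtype=float32), array([ 0.44  , -0.0071,  0.1595]), np.float64(28.4))] 28.510346853310786
(array([ 0.44261132, -0.00163965,  0.156     ]), np.int64(86))
[ 0.45250249 -0.00047329  0.44081172]
 t 18.41 w 0.0749 gf 0.0 F [-0.  -0.5 -0.2] p [0.3849 0.     0.2691]
```

View pics/s3.png

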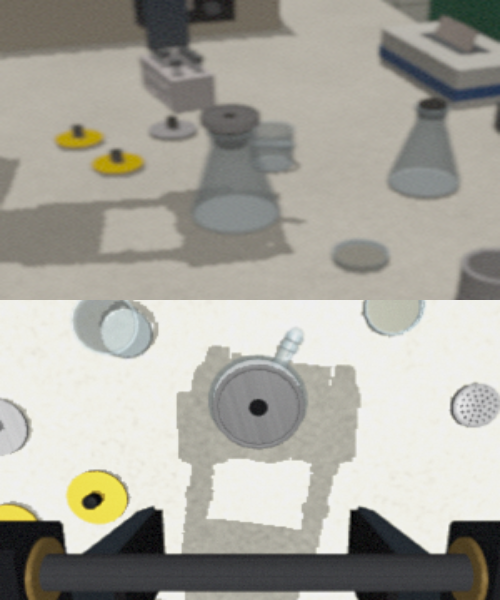

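The base is seated level and centred, with the hole centroid at (0.4426, -0.0016) and the flask unmoved. Now the disc.

```bash
python3 - <<'E'
from det import *
im,c=look('disc1',[.385,-.212,.15],-90,[.440,-.212],.009,.0235)
u,v=proj(c,[.44,-.212,.012]); w=26
print(dark(im,c,u,v,.012,w=20,th=100))
cv2.imwrite('pics/d1.png',cv2.resize(im[int(v)-40:int(v)+40,int(u)-50:int(u)+50],(500,400),interpolation=cv2.INTER_CUBIC)); print(int(u)-50,int(v)-40); st()
E
```

```text
disc1 [253.7 133. ] [(array([254.7, 131.6], dtype=float32), array([ 0.4415, -0.2132,  0.009 ]), np.float64(23.1))] 20.70261528267092
(array([ 0.43929629, -0.21277331,  0.012     ]), np.int64(104))
203 93
 t 19.47 w 0.0752 gf 0.0 F [0.1 0.9 0.8] p [ 0.3855 -0.2111  0.1504]
```

View pics/d1.png

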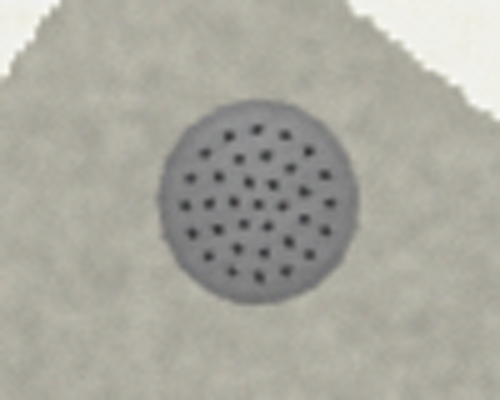

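```bash
python3 - <<'E'
from det import *
x,y=.440,-.213
arm.move_to([x,y,.05],R(-90)); arm.move_l([x,y,.0055],feed=.08); arm.sleep(.2); st('pre')
arm.grip(.035); st('grip'); arm.move_l([x,y,.06],feed=.08); st('lift'); arm.move_l([x,y,.23],feed=.25)
x,y=.4428,-.0016
arm.move_l([x,y,.20],feed=.25); arm.sleep(.1); st('over')
im=save('wrist','d2.png'); cv2.imwrite('pics/d2c.png',cv2.resize(im[120:260,150:350,::-1],(600,420),interpolation=cv2.INTER_CUBIC))
E
```

```text
pre t 20.91 w 0.0751 gf 0.0 F [ 0.6 -0.2 -0.1] p [ 0.4402 -0.2132  0.0059]
grip t 21.49 w 0.0451 gf 30.0 F [0.4 0.4 1.9] p [ 0.44   -0.213   0.0055]
lift t 22.32 w 0.0447 gf 30.0 F [-1.  -0.3 -1.3] p [ 0.4398 -0.2129  0.0597]
over t 24.26 w 0.0451 gf 30.0 F [-0.3  0.2 -0.9] p [ 0.4429 -0.0026  0.2   ]
```

View pics/d2c.png

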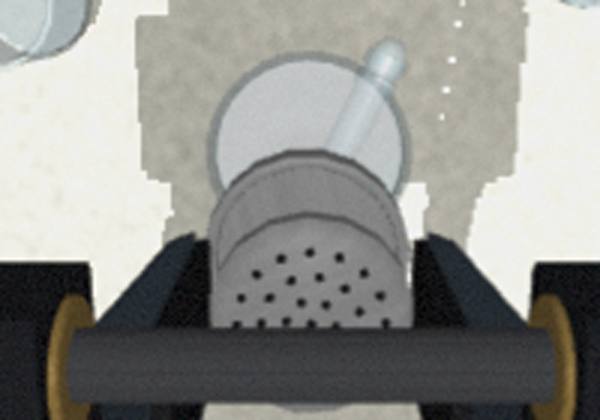

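The disc is held level between the pads above the base. Lowering it gently.

```bash
python3 - <<'E'
from det import *
x,y=.4428,-.0016
arm.move_l([x,y,.172],feed=.1)
z=down(x,y,.172,.1615,step=.0015,lim=4,feed=.03); st('down')
arm.grip(.065); st('rel'); arm.move_l([x,y,.20],feed=.1)
im,c=look('disc3',[.385,0,.27],-90,[x,y],.165,.0235); st()
u,v=proj(c,[x,y,.168]); print(dark(im,c,u,v,.168,w=18,th=100))
u,v=int(u),int(v)
cv2.imwrite('pics/d3.png',cv2.resize(im[v-50:v+50,u-60:u+60],(600,500),interpolation=cv2.INTER_CUBIC))
E
```

```text
down t 26.69 w 0.0451 gf 30.0 F [-0.9  0.5 -0.7] p [ 0.4429 -0.0016  0.1615]
rel t 27.2 w 0.0649 gf 0.0 F [ 0.5 -0.6 -0.6] p [ 0.4428 -0.0016  0.1615]
disc3 [254.5 131.5] [(array([255.6, 130.4], dtype=float32), array([ 0.4439, -0.0028,  0.165 ]), np.float64(24.7)), (array([253.8, 130.4], dtype=float32), array([ 0.4439, -0.0009,  0.165 ]), np.float64(24.7)), (array([253. , 125.5], dtype=float32), array([ 4.488e-01, -1.000e-04,  1.650e-01]), np.float64(24.3))] 23.4712041688502
 t 28.23 w 0.0649 gf 0.0 F [ 0.3  0.3 -0.4] p [ 0.385  -0.      0.2694]
(array([ 0.44234629, -0.00160871,  0.168     ]), np.int64(140))
```

View pics/d3.png

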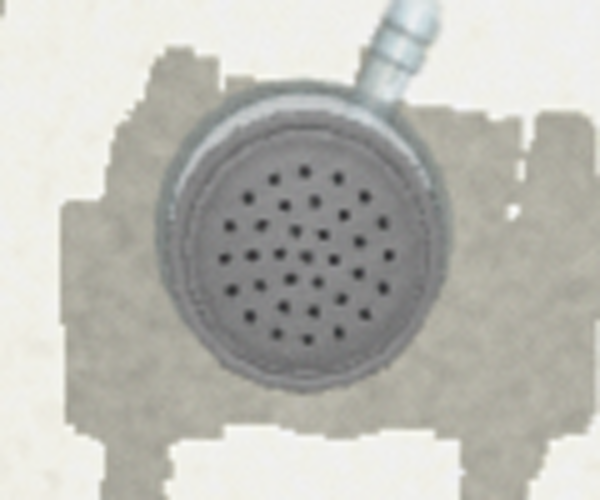

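The disc lies flat and concentric in the recess. Now a closer look at the funnel.

```bash
python3 - <<'E'
from det import *
im,c=look('fun1',[.555,-.24,.17],-90,[.612,-.242],.07,.030); st()
u,v=map(int,proj(c,[.612,-.242,.07])); print(u-75,v-60)
print('bore',circ(np.ascontiguousarray(im),c,u,v,.07,.0255)[0])
cv2.imwrite('pics/f1.png',cv2.resize(im[v-60:v+60,u-75:u+75],(750,600),interpolation=cv2.INTER_CUBIC))
E
```

```text
fun1 [256.  132.3] [(array([257.2, 127.2], dtype=float32), array([ 0.617 , -0.2432,  0.07  ]), np.float64(30.5)), (array([264.4, 126.5], dtype=float32), array([ 0.6177, -0.2503,  0.07  ]), np.float64(28.9)), (array([253.9, 129.9], dtype=float32), array([ 0.6144, -0.2398,  0.07  ]), np.float64(27.6))] 30.535335645118607
 t 29.47 w 0.065 gf 0.0 F [ 0.1 -0.7  0.6] p [ 0.5549 -0.2388  0.1707]
181 72
bore [(array([254.1, 130.5], dtype=float32), array([ 0.6138, -0.2401,  0.07  ]), np.float64(26.9)), (array([256.4, 122.6], dtype=float32), array([ 0.6215, -0.2423,  0.07  ]), np.float64(25.3)), (array([257.9, 135.8], dtype=float32), array([ 0.6086, -0.2439,  0.07  ]), np.float64(26.4))]
```

View pics/f1.png

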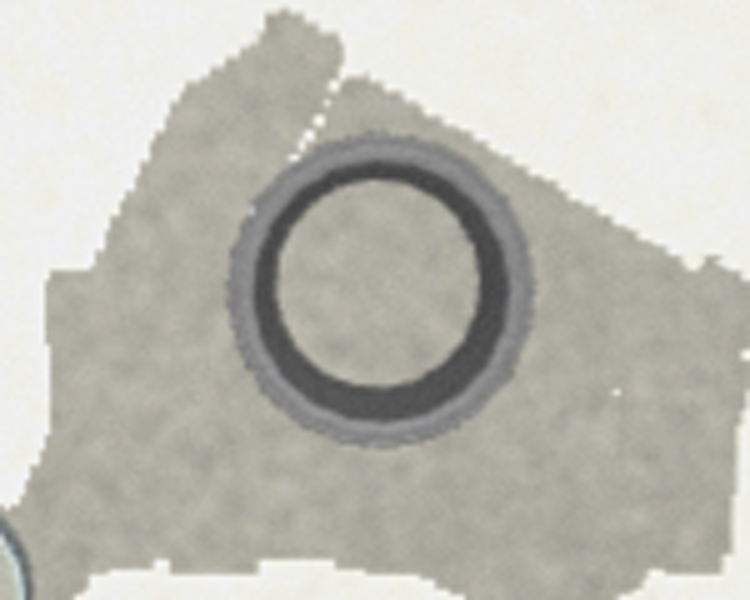

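The funnel rim is at crop (381,290), which gives a centre of (0.6143, -0.2428). Picking it up and placing it.

```bash
python3 - <<'E'
from det import *
x,y=.6143,-.2428
arm.move_to([x,y,.12],R(-90)); arm.grip(.085); arm.move_l([x,y,.040],feed=.1); arm.sleep(.2); st('pre')
arm.grip(.05); st('grip'); arm.move_l([x,y,.06],feed=.08); st('lift'); arm.move_l([x,y,.26],feed=.25)
x,y=.4427,-.0016
arm.move_l([x,y,.26],feed=.25); arm.move_l([x,y,.222],feed=.1); arm.sleep(.2); st('over')
im=save('wrist','f2.png'); s=save('side','f2s.png')
cv2.imwrite('pics/f2c.png',np.vstack([cv2.resize(s[70:230,150:350,::-1],(500,320),interpolation=cv2.INTER_CUBIC),cv2.resize(im[80:260,130:380,::-1],(500,280),interpolation=cv2.INTER_CUBIC)]))
E
```

```text
pre t 31.53 w 0.0849 gf 0.0 F [-0.5 -0.1 -0.2] p [ 0.6146 -0.243   0.0406]
grip t 32.06 w 0.0589 gf 30.0 F [ 0.  -0.   1.7] p [ 0.6143 -0.2428  0.04  ]
lift t 32.46 w 0.0583 gf 30.0 F [-0.2  0.6 -3.3] p [ 0.6147 -0.243   0.0608]
over t 35.48 w 0.0588 gf 30.0 F [ 0.5  0.5 -2.2] p [ 0.4431 -0.0017  0.2226]
```

View pics/f2c.png

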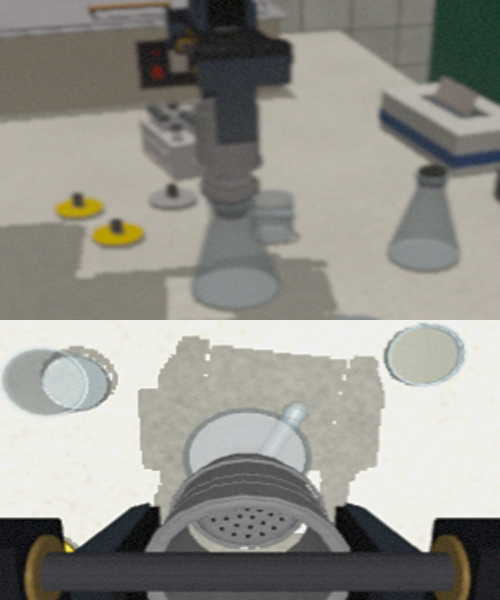

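The funnel hangs straight above the disc. Lowering it with force monitoring.

```bash
python3 - <<'E'
from det import *
x,y=.4427,-.0016
z=down(x,y,.222,.1992,step=.003,lim=5,feed=.04); st('down')
E
```

```text
contact z 0.1992 [-0.6  0.7  3.7]
down t 37.77 w 0.0586 gf 30.0 F [-0.6  0.7  3.7] p [ 0.443  -0.0016  0.1995]
```

```bash
python3 - <<'E'
from det import *
x,y=.4427,-.0016
arm.grip(.08); st('rel'); arm.move_l([x,y,.28],feed=.15)
im,c=look('fun3',[.385,0,.33],-90,[x,y],.2295,.030)
u,v=map(int,proj(c,[x,y,.2295])); print(u-60,v-50)
im2,c2=look('lid1',[.362,.252,.15],-90,[.4175,.252],.011,.031)
u2,v2=proj(c2,[.4175,.252,.032]); print(dark(im2,c2,u2,v2,.032,w=14)); st(); u2,v2=int(u2),int(v2); print(u2-60,v2-50)
cv2.imwrite('pics/f3.png',np.vstack([cv2.resize(q,(360,300),interpolation=cv2.INTER_CUBIC) for q in(im[v-50:v+50,u-60:u+60],im2[v2-50:v2+50,u2-60:u2+60])]))
E
```

```text
rel t 38.3 w 0.08 gf 0.0 F [ 0.3  0.4 -0.4] p [ 0.4427 -0.0016  0.1992]
fun3 [254.5 131.5] [(array([255.6, 129.6], dtype=float32), array([ 0.4445, -0.0027,  0.2295]), np.float64(30.4)), (array([242.1, 128.5], dtype=float32), array([0.4456, 0.0108, 0.2295]), np.float64(30.4)), (array([251.5, 130.8], dtype=float32), array([0.4434, 0.0014, 0.2295]), np.float64(27.7))] 30.582429054924134
194 81
lid1 [252.6 133.1] [(array([251.1, 131. ], dtype=float32), array([0.4199, 0.2537, 0.011 ]), np.float64(30.8))] 27.535957975956556
(array([0.4177174 , 0.25333872, 0.032     ]), np.int64(152))
 t 40.68 w 0.0801 gf 0.0 F [0.4 0.  0.8] p [0.3629 0.2515 0.1505]
192 83
```

View pics/f3.png

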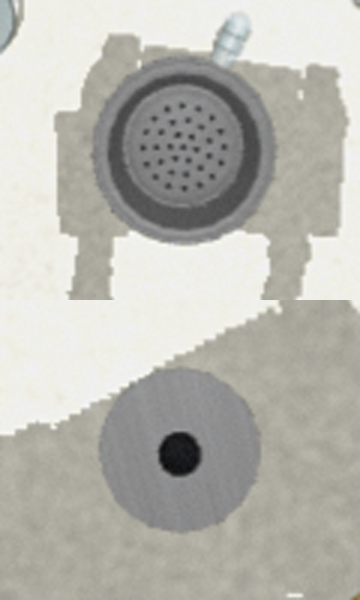

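The funnel stands upright and concentric over the disc (ring centre about (0.4437, -0.0022)). The grey lid is centred at about (0.418, 0.2533). I'll grip the knob with the fingers closing along x, to keep the gripper body clear of the rack.

```bash
python3 - <<'E'
from det import *
x,y=.418,.2533
q0=np.array(arm.current_joint_positions())
c=[(np.abs(np.array(q)-q0).max(),f) for f in(0,180) if (q:=arm.solve_ik([x,y,.08],R(f))) is not None]; print(c); f=min(c)[1]
arm.move_to([x,y,.09],R(f)); arm.grip(.05); arm.move_l([x,y,.0135],feed=.08); arm.sleep(.2); st('pre')
arm.grip(.005); st('grip'); arm.move_l([x,y,.05],feed=.08); st('lift'); arm.move_l([x,y,.31],feed=.25)
x,y=.4435,-.002
arm.move_l([x,y,.30],feed=.25); arm.move_l([x,y,.25],feed=.12); arm.sleep(.2); st('over')
im=save('wrist','l2.png'); s=save('side','l2s.png')
cv2.imwrite('pics/l2c.png',np.vstack([cv2.resize(s[50:210,150:350,::-1],(500,320),interpolation=cv2.INTER_CUBIC),cv2.resize(im[80:260,130:380,::-1],(500,280),interpolation=cv2.INTER_CUBIC)]))
E
```

```text
[(np.float64(92.82392099716245), 0), (np.float64(272.8239209971624), 180)]
pre t 44.12 w 0.0497 gf 0.0 F [ 0.8 -0.6 -0.8] p [0.4182 0.2534 0.0139]
grip t 44.76 w 0.0149 gf 30.0 F [-0.9  0.9  0.1] p [0.418  0.2533 0.0135]
lift t 45.37 w 0.0146 gf 30.0 F [-0.7  0.2 -1.2] p [0.418  0.2533 0.05  ]
over t 48.5 w 0.0148 gf 30.0 F [0.1 0.1 0.3] p [ 0.4439 -0.002   0.2507]
```

View pics/l2c.png

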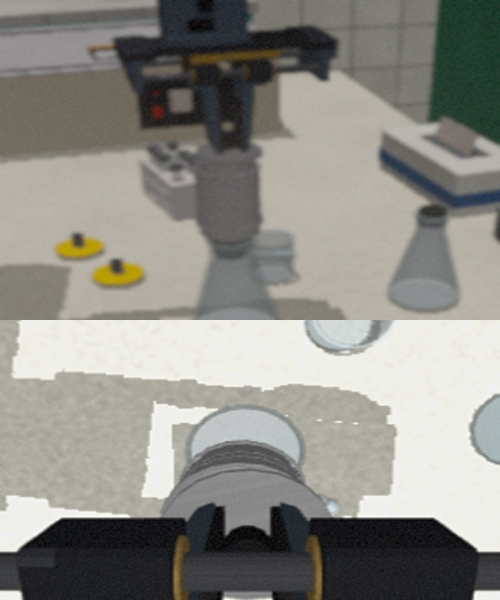

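The lid is held level just above the funnel. Lowering it.

```bash
python3 - <<'E'
from det import *
x,y=.4435,-.002
z=down(x,y,.25,.2365,step=.002,lim=4,feed=.03); st('down')
if z<.239:
    arm.grip(.04); st('rel'); arm.move_l([x,y,.30],feed=.1)
    im,c=look('l3',[.385,0,.36],-90,[x,y],.2345,.031)
    s=save('side','l3s.png'); st()
    cv2.imwrite('pics/l3c.png',np.vstack([cv2.resize(s[80:240,150:350,::-1],(500,320),interpolation=cv2.INTER_CUBIC),cv2.resize(im[20:230,110:400],(500,280),interpolation=cv2.INTER_CUBIC)]))
E
```

```text
contact z 0.2365 [-1.4 -0.4  7. ]
down t 50.55 w 0.0153 gf 30.0 F [-1.4 -0.4  7. ] p [ 0.4438 -0.002   0.2369]
rel t 51.12 w 0.04 gf 0.0 F [ 0.1  0.3 -0.4] p [ 0.4435 -0.002   0.2365]
l3 [254.9 130.1] [(array([255.4, 129.1], dtype=float32), array([ 0.4445, -0.0025,  0.2345]), np.float64(30.9))] 28.974600722671454
 t 53.45 w 0.0405 gf 0.0 F [0.6 0.1 0.7] p [0.385  0.     0.3598]
```

View pics/l3c.png

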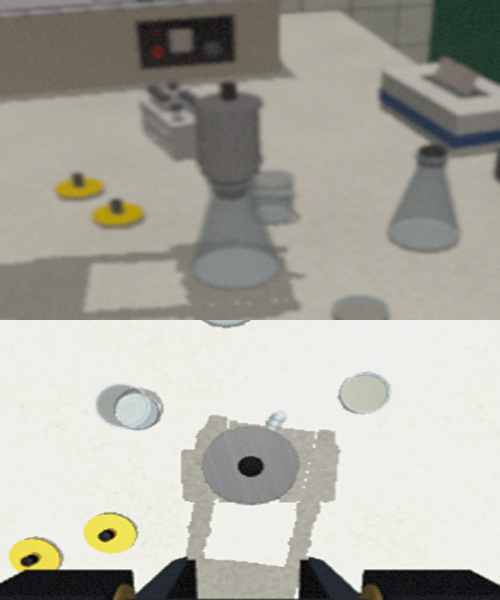

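The lid is seated level, the tower is upright, and the bystanders are undisturbed. Handing it in.

```bash
python3 -c "
from rig import arm
print(arm.sign_off())"
```

```text
the job is handed in; nothing more can be done
None
```

The filter tower (base, disc, funnel, lid) is built on the suction flask, upright and released; the job is handed in at about 53 s, and the last pictures show the flask in place and no sign of disturbed bystanders.

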